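Straightedge against the marble slab, then light

TASK

Check the marble slab's edge for gaps: take the straightedge out of its sloping rest, stand it upright on the tray with its bar flush against the slab's long edge that faces the robot, centred along that edge, and let go of it. Then push the toggle switch on the grey box fully over, away from the robot, to turn on the lamp behind. Do not shift the slab or disturb the other things.

Things in the scene. Friction and masses are not known exactly. Their poses are not given: they have to be found in the camera images.
- straightedge: Loose, 0.25 kg. Aluminium bar 160 mm long (own y), 20 thick (x), 30 high (z); on top, centred, a dark wooden grip 80 long (y), 18 thick (x), from 30 to 65 mm up. Origin: centre of the bar's underside. Same both ways round. At the start it lies in the rest, leaning 35 degrees about its own y, grip to the -y side (right of the robot).
- rest: Fixed wooden rest, 210 mm wide (y); origin on the table, middle; turned about 80 degrees. Groove 24 mm wide, sloped 35 degrees, sides up to 22 mm deep, floor centre at (-20, 0, 50) mm. A cross rail 171-181 mm up, from x = -31 to -19 mm, hangs just behind the grip: a gripper pointing straight down strikes it, so go in along the grip's slope and draw the straightedge out the same way.
- tray: Fixed steel tray on a low wooden crate, 380 mm (x) by 400 mm (y); floor 64 mm above the table, rim 76 mm. Origin on the table under its middle.
- slab: Loose marble slab flat on the tray, about 1.4 kg, 120 mm (own x) by 180 mm (own y) by 24 mm thick. Origin: centre of its underside. Its long edge towards the robot is the face at own x = -60 mm.
- switch (a joint): Toggle switch, rad: from 0 (steel lever leaning towards the robot; -x of the pier) to 1.0 (fully over, away from the robot). It stays where it is left and moves with light force.
- switch_tip (a point): End of the 70 mm switch lever, which pivots about a level axis along the pier's y, in the pier's middle plane.
- pier: Fixed grey plastic switch box, 70 by 64 mm, 100 mm high, mounted on the 70 mm wide, 100 mm high whitewashed foot of a pillar behind it (+x). Origin on the table under the grey box's centre; the switch stands on top of the grey box.
- bowl: Green plastic bowl on the tray, 84 mm wide, 45 mm high; leave alone. Origin: centre of underside.
- tub: Red snap-top tub on the tray, 72 mm wide, 56 mm high; leave alone. Origin: centre of underside.
- mortar: Small wooden mortar cup on the tray, 68 mm wide, 60 mm high; leave alone. Origin: centre of underside.
- ladle: Stainless ladle lying on the table between robot and switch box, bowl 84 mm wide, handle 240 mm along own y, towards the robot; leave alone. Origin: underside of its bowl.

How it is judged:
On the way, in this order (a step that is already met when the one before it is completed fails the run):
1. the straightedge stands upright on the tray, flush along the slab's robot-side long edge, centred (x of straightedge in the frame of slab between -0.0735 and -0.067 m and y of straightedge in the frame of slab between -0.015 and 0.015 m and z of straightedge in the frame of slab between -0.004 and 0.004 m and angle between the y axis of straightedge and the y axis of slab, either way round below 0.03 rad and angle between straightedge's own z axis and vertical below 0.06 rad), for 0.2 s.
2. the switch is fully over, away from the robot (value of joint switch above 0.88 rad), for 0.1 s.
At the end, for the whole second after the job is handed in: The straightedge stands upright (within 0.06 rad) on the tray floor, its bar against the slab's long robot-side edge (gap under 3.5 mm at its middle, parallel within 0.03 rad), its middle within 15 mm of the middle of that edge; the switch is beyond 0.88 rad; straightedge and slab at rest (all of step 1 and value of joint switch above 0.88 rad and linear speed of each of straightedge, slab below 0.01 m/s); the robot touches nothing.
It fails at once if the slab is shifted by more than 15 mm (distance of slab from where it was at the start of the episode above 0.015 m).
It fails at once if another thing is moved by more than 30 mm (distance of any of bowl, tub, mortar, ladle from where it was at the start of the episode above 0.03 m).
It also fails if it takes over 64 s, if anything falls off the work surface, if the arm or the gripper's body presses on something with over 40 N, if the wrist force passes 120 N, or if a joint passes its speed limit or range.

ROBOT

A 6-joint arm with a two-finger parallel gripper is mounted at the origin on the work surface. World frame = base frame: x ahead of the robot, y to its left, z up, the work surface at z = 0. Lengths are in m, angles in rad, forces in N, time in s.
With the tool pointing down it reaches from about 0.425 to 0.95 m from the base axis. Payload 3.5 kg.
Tool frame: the origin (TCP) lies between the finger pads; the fingertips stand 19 mm ahead of it and the grasp point (between the pads) is the TCP; z points along the fingers, y is the line along which they close (so a half turn about z gives the same grasp; the last joint's range is limited). The gripper opens to 85 mm and grips with 20 to 120 N. Pads are 22 mm wide; open, the fingers measure 114 mm over their backs; the gripper's body (76 mm by 85 mm) begins 54 mm behind the grasp point. The pads swing forward as they close: fully open they stand 13 mm farther back than shut.
Start: joints at [1.035, 0.286, 1.577, -0, 1.279, -0.15], TCP at [0.254, 0.625, 0.25] pointing down, gripper open.
Joint ranges: [-2.77, 2.77], [-0.9, 2.22], [0.21, 2.48], [-1.53, 4.67], [0.24, 2.81], [-2.84, 2.84]. Speed limits (rad/s): [2.79, 2.79, 3.14, 3.14, 3.14, 3.14].

INTERFACE

Orientations are given as a unit quaternion [x, y, z, w].
In Python, from plant import get_state, cams, ctrl gives the robot as it stands. The module is installed in compiled form; this text tells all that it offers.
- The arm moves only by the tool jog_arm, never from a script. Its argument "deltas" is text: rows parted by semicolons, each of 6 numbers parted by spaces: the shift along the world's x, y, z normalised to -1 to 1, where 1 is 0.02 m, then the turn, a rotation vector about the world's x, y, z normalised to -1 to 1, where 1 is 0.1 rad. In form: x y z ax ay az; .... A call has 1 to 20 rows; each row shifts and turns the commanded pose from where the row before left it; what a row does not reach is not made up. A row lasts 1/8 s, in which the tool goes at most 62.5 mm and 10.7 degrees, less where a joint would pass 70% of its speed; a pose out of reach is approached as far as the arm can. A call with a number of a shift or a turn outside -1 to 1 is refused whole. A call with a gripper value outside its range is refused whole. "gripper" is the opening, from 0 (shut) to 1 (fully open), set as the call begins (left out, the last holds). The fingers move at their own pace and stop on an object; "squeeze" is the grip in N (left out, the last holds). Time passes only in rows, so rows that do not move let the fingers close. It gives the time, the measured TCP pose, the force, the opening and the grip force at its end, in the units of the state.
- get_state(): the state, without advancing time (a new reading comes with each control period).
- cams.read_camera(name): name is "scene" or "top" or "wrist"; returns a dict with "color" (400x640x3 uint8, blue, green, red), "vfov" (degrees; the focal length in pixels is half the picture's height over the tangent of half this angle, whatever the lens; pixels are square), "cx", "cy" (the principal point, pixels), "rvec" (rotation vector, rad) and "tvec" (3), from world to camera coordinates, as OpenCV has them. Camera axes: x right, y down, z forward; pixel columns grow to the right and rows downward; lengths in m; the calibration is good to about 2 mm. The wrist camera is an equidistant fisheye: a pixel r from the principal point sees the ray r / f radians off the axis. A picture is of the moment at which its call begins. There is no depth.
- ctrl.sign_off(): hands the job in; it is judged then, once.
The state is a dict: "time": time; "qpos": joint angles; "dq": joint speeds; "joint_efforts": joint torques, N m; "eef_pos": TCP position; "tcp_rot": TCP orientation; "contact_force": force on the tool from outside, world axes, zero at the start; "wrist_torque": the same for the moment, N m; "opening": opening from 0.0 (shut) to 1.0 (fully open); "finger_force": force on a finger pad.
Only numpy, scipy, OpenCV 4.12 (cv2) and the standard library are available. Lean on these libraries where they do the work, as an engineer would, in place of code of your own. Each camera call takes 0.05 s, during which the arm holds its last target. There are 200 camera calls.

## Working session

There is one attempt and no reset: what is moved stays moved. The work goes in short steps, Python scripts to look and compute and a tool call to move; the robot and the scene stay as the last step left them, time stands still between calls to the robot, and variables do not carry over. Pictures are saved under pics/ and viewed, at most 10 in all, crops included, and the job is handed in when it is done.

Besides the shell and the picture viewer there is one more tool, called after "Emit:" as a command line: name --argument value ..., lists and objects as JSON in quotes. jog_arm: Moves the arm, as the interface text tells. Its arguments: {"type":"object","properties":{"deltas":{"type":"string"},"gripper":{"type":"number"},"squeeze":{"type":"number"}},"required":["deltas"]}

```bash
mkdir -p pics; cat > h.py <<'E'
import numpy as np, cv2
from scipy.spatial.transform import Rotation as R
def load(n):
    d=np.load(f'{n}.npz'); return d
def K(d):
    f=200/np.tan(np.radians(float(d['vfov']))/2); return np.array([[f,0,float(d['cx'])],[0,f,float(d['cy'])],[0,0,1]])
def proj(d,P): 
    return cv2.projectPoints(np.float64(P).reshape(-1,3),d['rvec'].astype(float),d['tvec'].astype(float),K(d),None)[0].reshape(-1,2)
def ray(d,px):
    Rm=cv2.Rodrigues(d['rvec'].astype(float))[0]; c=-Rm.T@d['tvec'].ravel()
    px=np.float64(px).reshape(-1,2); r=np.c_[px,np.ones(len(px))]@np.linalg.inv(K(d)).T@Rm
    return c,r
def atz(d,px,z):
    c,r=ray(d,px); return c+r*((z-c[2])/r[:,2])[:,None]
def snap(n,tag):
    from plant import cams
    d=cams.read_camera(n); np.savez(f'{tag}.npz',**d); cv2.imwrite(f'pics/{tag}.png',d['color']); return d
E
python3 - <<'E'
from h import *
from plant import get_state
for n in ('scene','top'):
    d=snap(n,n+'0'); print(n,d['vfov'],d['cx'],d['cy'],np.ravel(d['rvec']),np.ravel(d['tvec']))
print(get_state())
E
```

```text
scene 56.60873957440511 319.24946061126565 207.82414652173802 [ 0.85118205  2.68038559 -0.92583581] [ 0.47492257 -0.1717041   1.37950142]
top 53.96664024130663 320.865119334778 189.58938614322824 [ 2.09172426 -2.11190565  0.24920847] [-0.00544625  0.58687652  1.03922301]
{'time': 0.1, 'qpos': array([ 1.03498800e+00,  2.87095424e-01,  1.57802698e+00,  2.23922289e-06,
        1.27861633e+00, -1.49990789e-01]), 'dq': array([-7.74758622e-04, -1.09052966e-03, -2.58489698e-03,  6.61583653e-05,
       -5.47880655e-04, -8.02445876e-04]), 'joint_efforts': array([ 1.61910157e-04, -4.07292831e+01, -2.93700367e+01, -2.32756474e-04,
        3.43951528e-03,  1.59545908e-05]), 'eef_pos': array([0.25369342, 0.62491225, 0.24907519]), 'tcp_rot': array([ 1.91714722e-01,  9.81450108e-01, -1.01021219e-03, -3.61786462e-04]), 'contact_force': array([-0.51980825,  1.06332537,  0.99833808]), 'wrist_torque': array([-0.06590253,  0.02448043, -0.04960658]), 'finger_force': 0.0, 'opening': 1.0024475918967184}
```

View pics/scene0.png

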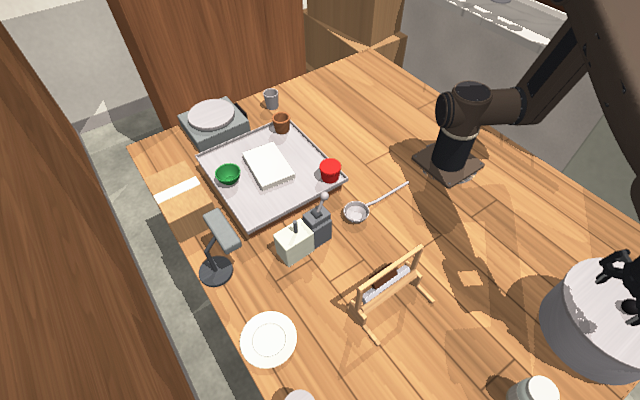

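View pics/top0.png

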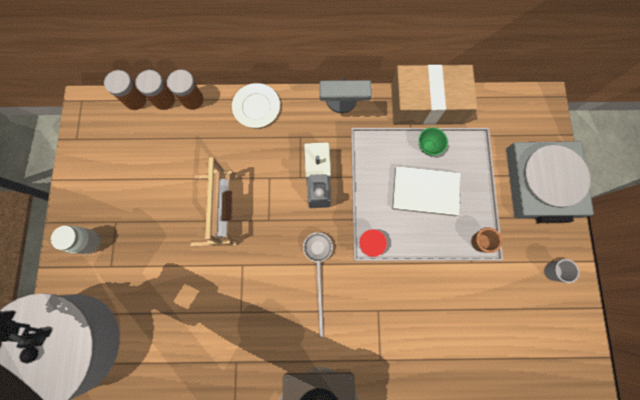

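The scene view shows the tray around (270,175), the switch at (320,205) and the rest at (390,285). The top view (x up, y left) has the rest at (222,200), the switch at (319,185), the slab at (427,190) and the ladle at (318,246). I'll zoom in for precise pixels.

```bash
python3 - <<'E'
from h import *
t=cv2.imread('pics/top0.png'); s=cv2.imread('pics/scene0.png')
def c(im,x,y,w,h,k): return cv2.resize(im[y:y+h,x:x+w],None,fx=k,fy=k,interpolation=cv2.INTER_CUBIC)
# each 400x300
a=c(t,185,145,80,60*2,5)      # 400x600 rest x185-265,y145-265
b=c(s,340,235,100,75,4)       # 400x300 
e=c(s,235,130,120,90,1/0.3)   # 400x300
e=cv2.resize(e,(400,300))
out=np.hstack([a,np.vstack([b,e])]); cv2.imwrite('pics/c1.png',out)
a=c(t,300,135,40,80,5);a=cv2.resize(a,(300,600)); b=c(t,380,155,100,75,5); b2=c(s,270,180,100,60,5)
cv2.imwrite('pics/c2.png',np.hstack([a,cv2.resize(np.vstack([b,b2[:225]]),(500,600))]))
E
```

```text
(no output)
```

View pics/c1.png

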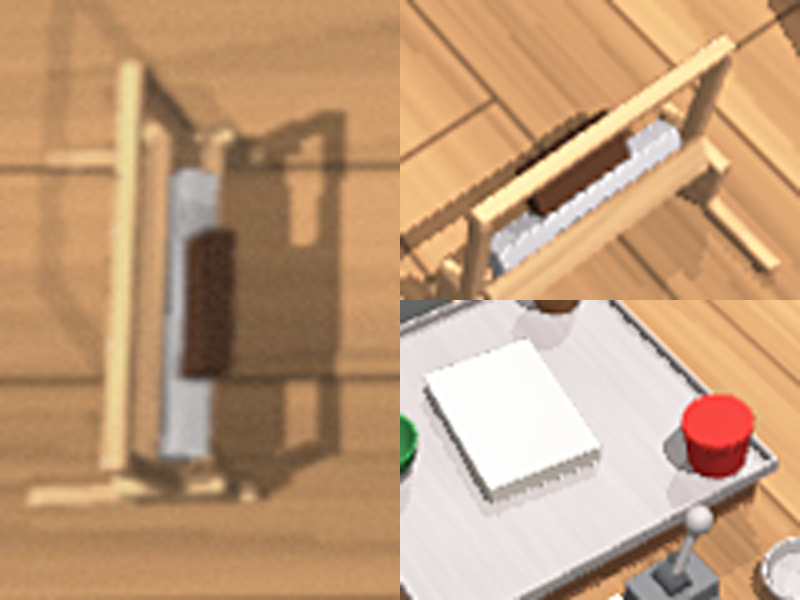

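View pics/c2.png

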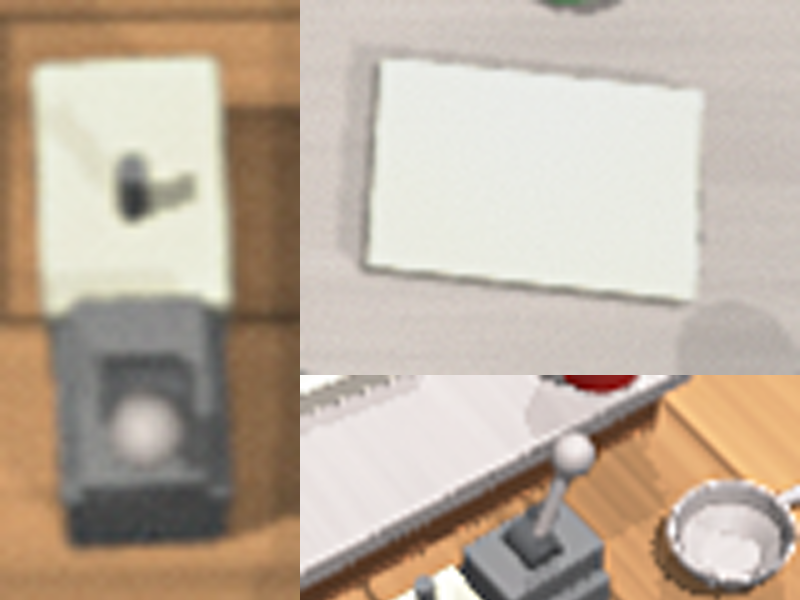

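The crops show the grip corners in the top crop near (193,236),(235,230),(230,378),(183,378). The slab corners are near (378,58),(704,92),(694,300),(364,266). The switch knob is at (145,430) in the top view and (574,455) in the scene view.

```bash
cat > m1.py <<'E'
from h import *
from scipy.optimize import least_squares
t=load('top0'); s=load('scene0')
un=lambda P,x0,y0,k,ox=0,oy=0: np.c_[(np.float64(P)[:,0]-ox+.5)/k-.5+x0,(np.float64(P)[:,1]-oy+.5)/k-.5+y0]
for n,d in(('t',t),('s',s)): print(n,'cam',ray(d,[[0,0]])[0].round(3))
# slab
im=t['color']; sub=im[160:225,385:470]; m=(sub.min(2)>215).astype(np.uint8)
c=max(cv2.findContours(m,0,cv2.CHAIN_APPROX_NONE)[0],key=cv2.contourArea); print('area',cv2.contourArea(c),cv2.minAreaRect(c))
corn=un([[378,58],[704,92],[694,300],[364,268]],380,155,5,300)
box=cv2.boxPoints(cv2.minAreaRect(c))+[385,160]
for nm,cc in(('hand',corn),('seg',box)):
    P=atz(t,cc,.088); print(nm,P.round(4).tolist(),'c',P.mean(0).round(4),[np.linalg.norm(P[i]-P[i-1]).round(4) for i in range(4)])
# scene hand corners of slab  top: crop e off (400,300), k=1/0.3
sc=un([[425,377],[528,340],[600,447],[490,488]],235,130,1/0.3,400,300); P=atz(s,sc,.088); print('scene slab',P.round(4).tolist(),P.mean(0).round(4))
# tip
a=un([[145,428]],300,135,7.5); b=un([[574,455]],270,180,5,300,375)
pm=lambda d:K(d)@np.c_[cv2.Rodrigues(d['rvec'].astype(float))[0],d['tvec'].ravel()]
X=cv2.triangulatePoints(pm(t),pm(s),a.T,b.T).ravel(); X=X[:3]/X[3]; print('tip',X.round(4),proj(t,X)-a,proj(s,X)-b)
# box top corners z=.1 
g=un([[52,312],[222,303],[228,490],[65,497]],300,135,7.5); print('pier top',atz(t,g,.1).round(4).tolist())
# straightedge
g=un([[193,236],[235,230],[230,378],[183,378],[217,172],[209,458],[170,172],[160,456]],185,145,5)
# own coords; +y own = rest y ~ -x world (image down)
loc=np.array([[9,-40,30],[-9,-40,65],[-9,40,65],[9,40,30],[-10,-80,30],[-10,80,30],[10,-80,28],[10,80,28]])/1e3
def mod(p,l): return (R.from_euler('z',p[2])*R.from_euler('y',-35,degrees=True)).apply(l)+[p[0],p[1],p[3]]
f=least_squares(lambda p:np.r_[(proj(t,mod(p,loc))-g).ravel(),(p[3]-.05)/.003],[.55,.27,1.4,.05])
print('SE',f.x.round(4),np.degrees(f.x[2]),(proj(t,mod(f.x,loc))-g).round(1).tolist())
np.save('se.npy',f.x)
o=[cv2.resize(d['color'],None,fx=5,fy=5,interpolation=cv2.INTER_CUBIC) for d in(t,s)]
def boxw(im,d,fn):
    for (lx,ly,z0,z1) in((10,80,0,30),(9,40,30,65)):
        c=np.array([[sx*lx,sy*ly,z] for z in(z0,z1) for sx,sy in((-1,-1),(1,-1),(1,1),(-1,1))])/1e3
        q=((proj(d,fn(c))+.5)*5).astype(int)
        for i in range(4):
            for u,v in((i,(i+1)%4),(i+4,(i+1)%4+4),(i,i+4)): cv2.line(im,q[u].tolist(),q[v].tolist(),(0,255,0),1)
for im,d in zip(o,(t,s)): boxw(im,d,lambda c:mod(f.x,c))
cv2.imwrite('pics/ov.png',np.hstack([o[0][725:1325,925:1325],o[1][1225:1625,1725:2125].copy().__class__ and cv2.copyMakeBorder(o[1][1225:1625,1725:2125],0,200,0,0,0)]))
E
python3 m1.py
```

```text
t cam [ 0.334 -0.004  1.146]
s cam [0.939 0.542 0.991]
area 2522.5 ((42.45769500732422, 30.1976261138916), (65.56619262695312, 41.2142448425293), 6.072456359863281)
hand [[0.6477, -0.2203, 0.088], [0.6262, -0.4019, 0.088], [0.5086, -0.3857, 0.088], [0.528, -0.2063, 0.088]] c [ 0.5776 -0.3035  0.088 ] [np.float64(0.1205), np.float64(0.1828), np.float64(0.1188), np.float64(0.1804)]
seg [[0.5307, -0.2072, 0.088], [0.6475, -0.2255, 0.088], [0.6257, -0.407, 0.088], [0.5098, -0.3843, 0.088]] c [ 0.5784 -0.306   0.088 ] [np.float64(0.1784), np.float64(0.1182), np.float64(0.1828), np.float64(0.1181)]
scene slab [[0.6282, -0.3987, 0.088], [0.5113, -0.3844, 0.088], [0.533, -0.2067, 0.088], [0.6491, -0.2234, 0.088]] [ 0.5804 -0.3033  0.088 ]
tip [ 0.554  -0.0054  0.186 ] [[ 0.06110029 -0.06123272]] [[0.08357427 0.02065463]]
pier top [[0.6176, 0.0283, 0.1], [0.6205, -0.0342, 0.1], [0.5503, -0.0353, 0.1], [0.5482, 0.0238, 0.1]]
SE [0.5385 0.2766 1.5799 0.0501] 90.52231358542682 [[-2.4, 0.5], [0.3, 0.0], [0.4, -0.6], [-1.5, 0.7], [-0.2, 0.3], [-0.6, -0.3], [2.2, -0.5], [1.9, -0.2]]
```

View pics/ov.png

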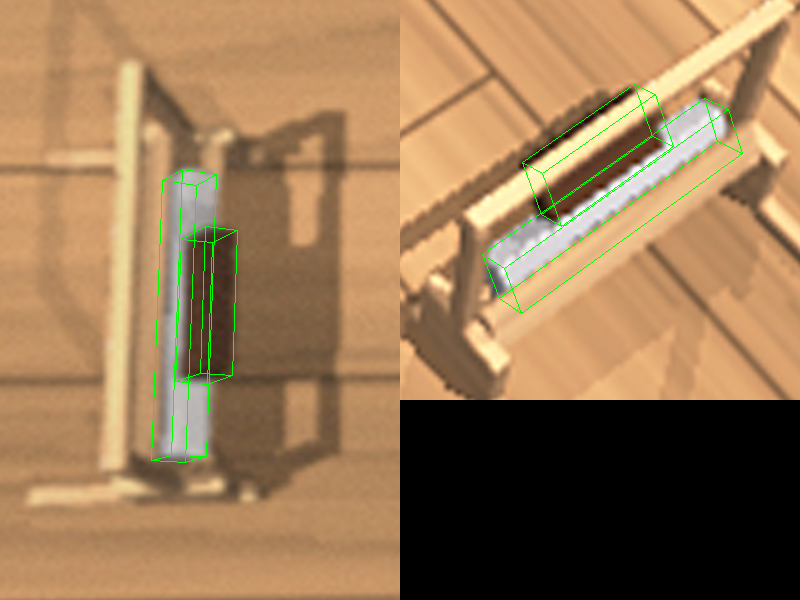

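The overlay fits the top view's right edges but is a few pixels off on the left edges and in the scene view. I'll take cleaner crops for a joint fit.

```bash
python3 - <<'E'
from h import *
t=cv2.imread('pics/top0.png'); s=cv2.imread('pics/scene0.png')
a=cv2.resize(s[238:313,352:427],None,fx=8,fy=8,interpolation=cv2.INTER_CUBIC)[:, :500]
b=cv2.resize(t[172:247,208:240],None,fx=8,fy=8,interpolation=cv2.INTER_CUBIC)
o=np.hstack([a[:,:],b]); o=np.clip(o*1.3,0,255).astype(np.uint8); print(o.shape); cv2.imwrite('pics/c3.png',o)
E
```

```text
(600, 756, 3)
```

View pics/c3.png

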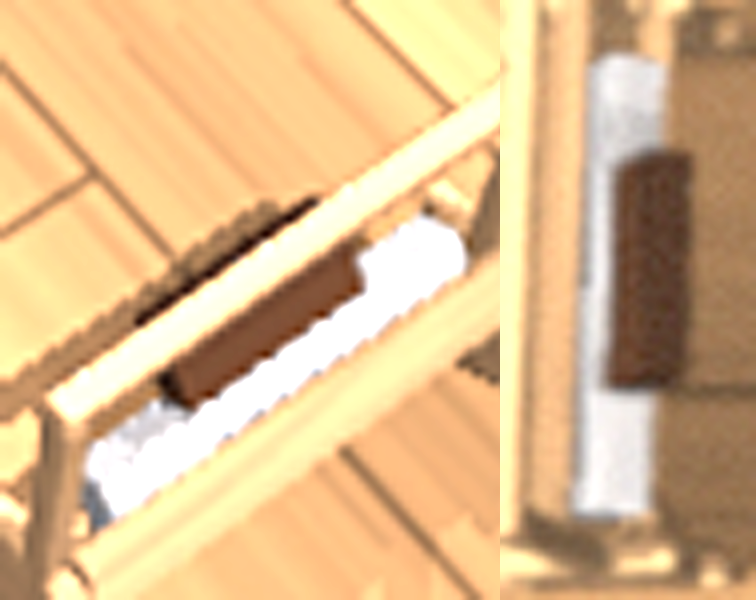

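The scene crop shows the grip foot edge from (190,405) to (362,285), and the bar ends at (88,455),(425,215),(465,245). In the top crop the bar spans (590,60)-(652,517), and the grip spans (618,160)-(683,388).

```bash
cat > m2.py <<'E'
exec(open('m1.py').read().split('# slab')[0])
gt=un([[616,160],[692,152],[686,389],[606,389],[663,62],[649,515]],208,172,8,500)
lt=np.array([[9,-40,30],[-9,-40,65],[-9,40,65],[9,40,30],[-10,-80,30],[-10,80,30]])/1e3
gs=un([[190,405],[362,286],[163,382],[88,455],[425,215],[465,245]],352,238,8)
ls=np.array([[9,-40,30],[9,40,30],[-9,-40,30],[-10,-80,30],[-10,80,30],[10,80,30]])/1e3
def mod(p,l): return (R.from_euler('z',p[2])*R.from_euler('y',-p[4])).apply(l)+[p[0],p[1],p[3]]
res=lambda p:np.r_[(proj(t,mod(p,lt))-gt).ravel(),(proj(s,mod(p,ls))-gs).ravel(),(p[3]-.05)/.003,(p[4]-.611)/.02]
f=least_squares(res,[.55,.27,1.5,.05,.61],loss='soft_l1'); print(f.x.round(4),np.degrees(f.x[[2,4]]))
print(res(f.x)[:-2].reshape(-1,2).round(1).tolist()); np.save('se.npy',f.x)
# rail ends (top crop c1 a)
print('rail',atz(t,un([[132,62],[112,468]],185,145,5),.181).round(4).tolist())
p=f.x; Rs=R.from_euler('z',p[2])*R.from_euler('y',-p[4]); print('axis z',Rs.apply([0,0,1]).round(3),'y',Rs.apply([0,1,0]).round(3))
for h in(.053,.12,.2): print(h,mod(p,np.array([[0,0,h]])).round(4))
# tool: z=-own z ; y=± own x
z=-Rs.apply([0,0,1])
from plant import get_state
R0=R.from_quat(get_state()['tcp_rot']); print('R0 y',R0.apply([0,1,0]))
for sg in(1,-1):
    y=sg*Rs.apply([1,0,0]); Rt=R.from_matrix(np.c_[np.cross(y,z),y,z]); print(sg,'rotvec world',(Rt*R0.inv()).as_rotvec().round(4)); 
    if sg==1: np.save('Rt.npy',Rt.as_quat())
E
python3 m2.py
```

```text
t cam [ 0.334 -0.004  1.146]
s cam [0.939 0.542 0.991]
[0.5395 0.2744 1.5644 0.0505 0.6065] [89.63611071 34.75193541]
[[-0.3, 0.5], [1.3, -0.1], [0.6, -0.7], [-0.6, 0.4], [1.0, -0.2], [-0.1, -0.3], [0.6, 1.0], [1.8, 0.3], [0.1, 1.4], [-2.5, 0.0], [0.3, -0.5], [0.1, -2.0]]
rail [[0.6488, 0.2711, 0.181], [0.4406, 0.2697, 0.181]]
axis z [-0.004 -0.57   0.822] y [-1.     0.006  0.   ]
0.053 [[0.5393 0.2442 0.0941]]
0.12 [[0.539  0.206  0.1491]]
0.2 [[0.5387 0.1604 0.2149]]
R0 y [ 0.37631614  0.92648889 -0.00212167]
1 rotvec world [ 0.6004 -0.1196  0.3675]
-1 rotvec world [ 0.1634  0.825  -2.6491]
```

Emit:
jog_arm --deltas "0.6 -0.97 0.3 0.375 -0.075 0.23;0.6 -0.97 0.3 0.375 -0.075 0.23;0.6 -0.97 0.3 0.375 -0.075 0.23;0.6 -0.97 0.3 0.375 -0.075 0.23;0.6 -0.97 0.3 0.375 -0.075 0.23;0.6 -0.97 0.3 0.375 -0.075 0.23;0.6 -0.97 0.3 0.375 -0.075 0.23;0.6 -0.97 0.3 0.375 -0.075 0.23;0.6 -0.97 0.3 0.375 -0.075 0.23;0.6 -0.97 0.3 0.375 -0.075 0.23;0.6 -0.97 0.3 0.375 -0.075 0.23;0.6 -0.97 0.3 0.375 -0.075 0.23;0.6 -0.97 0.3 0.375 -0.075 0.23;0.6 -0.97 0.3 0.375 -0.075 0.23;0.6 -0.97 0.3 0.375 -0.075 0.23;0.6 -0.97 0.3 0.375 -0.075 0.23;0.6 -0.97 0 0 0 0;0.6 -0.97 0 0 0 0;0.6 -0.97 0 0 0 0;0.6 -0.97 0 0 0 0" --gripper 0.55

```text
time: 2.6
eef_pos: [0.4941, 0.2366, 0.3457]
tcp_rot: [0.003, 0.954, 0.299, 0.001]
contact_force: [-0.2, 0.5, -0.9]
opening: 0.554
finger_force: 0.0
```

Emit:
jog_arm --deltas "0.37 -0.9 -0.6 0 0 0;0.37 -0.9 -0.8 0 0 0;0.37 -0.8 -1 0 0 0;0.37 -0.8 -1 0 0 0;0.37 -0.6 -1 0 0 0;0.37 -0.35 -1 0 0 0;0 0 -0.45 0 0 0;0 0 0 0 0 0;0 0 0 0 0 0"

```text
time: 3.72
eef_pos: [0.5386, 0.1508, 0.2302]
tcp_rot: [0.002, 0.954, 0.299, 0.002]
contact_force: [-0.6, 0.1, -0.4]
opening: 0.549
finger_force: 0.0
```

```bash
cat > w.py <<'E'
from h import *
import sys
from plant import get_state
def wproj(d,P):
    Rm=cv2.Rodrigues(d['rvec'].astype(float))[0]; c=np.float64(P).reshape(-1,3)@Rm.T+d['tvec'].ravel()
    f=K(d)[0,0]; th=np.arctan2(np.hypot(c[:,0],c[:,1]),c[:,2]); ph=np.arctan2(c[:,1],c[:,0])
    return np.c_[d['cx']+f*th*np.cos(ph),d['cy']+f*th*np.sin(ph)]
def mod(p,l): return (R.from_euler('z',p[2])*R.from_euler('y',-p[4])).apply(l)+[p[0],p[1],p[3]]
def draw(im,d,p,k=1,pr=wproj,off=(0,0)):
    for (lx,ly,z0,z1) in((10,80,0,30),(9,40,30,65)):
        c=np.array([[sx*lx,sy*ly,z] for z in(z0,z1) for sx,sy in((-1,-1),(1,-1),(1,1),(-1,1))])/1e3
        q=((pr(d,mod(p,c))-off+.5)*k).astype(int)
        for i in range(4):
            for u,v in((i,(i+1)%4),(i+4,(i+1)%4+4),(i,i+4)): cv2.line(im,q[u].tolist(),q[v].tolist(),(0,255,0),1)
E
python3 - <<'E'
from w import *
d=snap('wrist','w1'); p=np.load('se.npy'); im=d['color'].copy(); 
st=get_state(); Rt=R.from_quat(np.load('Rt.npy')); print(st['eef_pos'],(Rt*R.from_quat(st['tcp_rot']).inv()).as_rotvec())
o=np.vstack([d['color'][60:340,:],im[60:340]]); draw(im,d,p); o[280:]=im[60:340]; cv2.imwrite('pics/w1o.png',o)
E
```

```text
[0.53862782 0.15074697 0.23036971] [-0.00171847  0.00261616 -0.00071293]
```

View pics/w1o.png

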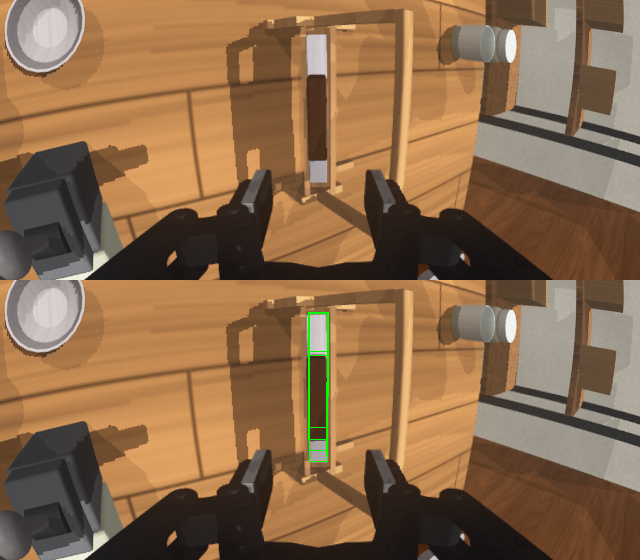

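The wrist view shows the straightedge at (317,110) centred between the fingers, and the model overlay fits it. I'll go in along the slope.

Emit:
jog_arm --deltas "0 0.57 -0.82 0 0 0;0 0.57 -0.82 0 0 0;0 0.57 -0.82 0 0 0;0 0.57 -0.82 0 0 0;0 0.57 -0.82 0 0 0;0 0.57 -0.82 0 0 0;0 0.4 -0.58 0 0 0;0 0.3 -0.43 0 0 0;0 0.3 -0.43 0 0 0;0 0.2 -0.29 0 0 0;0 0 0 0 0 0;0 0 0 0 0 0"

```text
time: 5.28
eef_pos: [0.5387, 0.2427, 0.0967]
tcp_rot: [0.003, 0.954, 0.299, 0.002]
contact_force: [0.0, 0.2, 0.0]
opening: 0.546
finger_force: 0.0
```

Emit:
jog_arm --deltas "0 0 0 0 0 0;0 0 0 0 0 0;0 0 0 0 0 0;0 0 0 0 0 0;0 0 0 0 0 0;0 0 0 0 0 0" --gripper 0 --squeeze 50

```text
time: 6.02
eef_pos: [0.5387, 0.2427, 0.0969]
tcp_rot: [0.003, 0.954, 0.3, 0.002]
contact_force: [-2.2, -2.6, 5.0]
opening: 0.201
finger_force: 49.8
```

Emit:
jog_arm --deltas "0 -0.29 0.41 0 0 0;0 -0.29 0.41 0 0 0;0 -0.57 0.82 0 0 0;0 -0.57 0.82 0 0 0;0 -0.57 0.82 0 0 0;0 -0.57 0.82 0 0 0;0 -0.57 0.82 0 0 0;0 -0.57 0.82 0 0 0;0 -0.57 0.82 0 0 0;0 0 0 0 0 0;0 0 0 0 0 0"

```text
time: 7.4
eef_pos: [0.538, 0.1514, 0.227]
tcp_rot: [0.003, 0.954, 0.299, 0.001]
contact_force: [-1.2, 0.2, -2.2]
opening: 0.202
finger_force: 49.2
```

```bash
python3 - <<'E'
from w import *
d=snap('wrist','w2'); d2=snap('scene','s2')
st=get_state(); print(st['eef_pos'],R.from_quat(st['tcp_rot']).as_matrix().round(4).tolist())
cv2.imwrite('pics/w2o.png',np.hstack([d['color'][20:380,170:490],cv2.resize(d2['color'][170:310,260:430],(437,360))]))
E
```

```text
[0.53774252 0.15173248 0.22651251] [[-1.0, 0.0053, 0.0024], [0.0057, 0.8205, 0.5716], [0.0011, 0.5716, -0.8205]]
```

View pics/w2o.png

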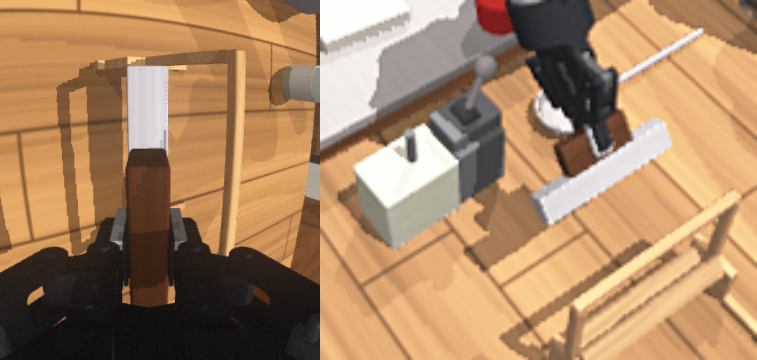

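The straightedge is held square in the fingers, with the bar at (148,105) in the wrist crop, and is clear of the rest. I'll lift, set it upright and swing over to the tray.

Emit:
jog_arm --deltas "0 0 1 -0.6 0 0;0 0 1 -0.6 0 0;0 0 1 -0.6 0 0;0 0 1 -0.6 0 0;0 0 1 -0.6 0 0;0 0 0.5 -0.6 0 0;0 -0.5 0 -0.6 0 0;0 -1 0 -0.6 0 0;0 -1 0 -0.6 0 0;0 -1 0 -0.68 0 0;0 -1 0 0 0 -0.84;0 -1 0 0 0 -0.84;0 -1 0 0 0 -0.84;0 -1 0 0 0 -0.84;0 -1 0 0 0 -0.84;0 -1 0 0 0 -0.84;0 -1 0 0 0 -0.84;0 -1 0 0 0 -0.84;0 -1 0 0 0 -0.84;0 -1 0 0 0 -0.84"

```text
time: 10.0
eef_pos: [0.5381, -0.1183, 0.3362]
tcp_rot: [0.411, 0.912, 0.0, 0.001]
contact_force: [0.1, -0.3, -1.7]
opening: 0.203
finger_force: 49.3
```

Emit:
jog_arm --deltas "-0.4 -1 0 0 0 -0.84;-0.4 -1 0 0 0 -0.84;-0.4 -1 0 0 0 -0.84;-0.4 -1 0 0 0 -0.84;-0.4 -1 0 0 0 -0.84;-0.2 -1 0 0 0 -0.84;-0.2 -1 0 0 0 -0.84;0 -0.6 -0.5 0 0 -0.84;0 0 -1 0 0 -0.84;0 0 -1 0 0 -0.84;0 0 -1 0 0 0;0 0 -1 0 0 0;0 0 -0.5 0 0 0;0 0 0 0 0 0;0 0 0 0 0 0;0 0 0 0 0 0"

```text
time: 12.0
eef_pos: [0.4908, -0.271, 0.2387]
tcp_rot: [0.746, 0.666, -0.001, 0.003]
contact_force: [0.1, -0.1, -2.0]
opening: 0.207
finger_force: 49.2
```

```bash
python3 - <<'E'
from w import *
d=snap('wrist','w3')
st=get_state(); M=R.from_quat(st['tcp_rot']).as_matrix(); print(st['eef_pos'],M.round(4).tolist(),np.arctan2(M[1,1],M[0,1]),st['qpos'].round(2),st['contact_force'])
cv2.imwrite('pics/w3o.png',cv2.resize(d['color'][0:375,70:570],(800,600),interpolation=cv2.INTER_CUBIC))
E
```

```text
[ 0.49073799 -0.27092353  0.23857272] [[0.1136, 0.9935, 0.0013], [0.9935, -0.1136, -0.0054], [-0.0052, 0.0019, -1.0]] -0.11379749769824028 [-0.68  0.04  1.87 -0.    1.22 -0.57] [ 0.88767395 -0.05894862 -2.394007  ]
```

View pics/w3o.png

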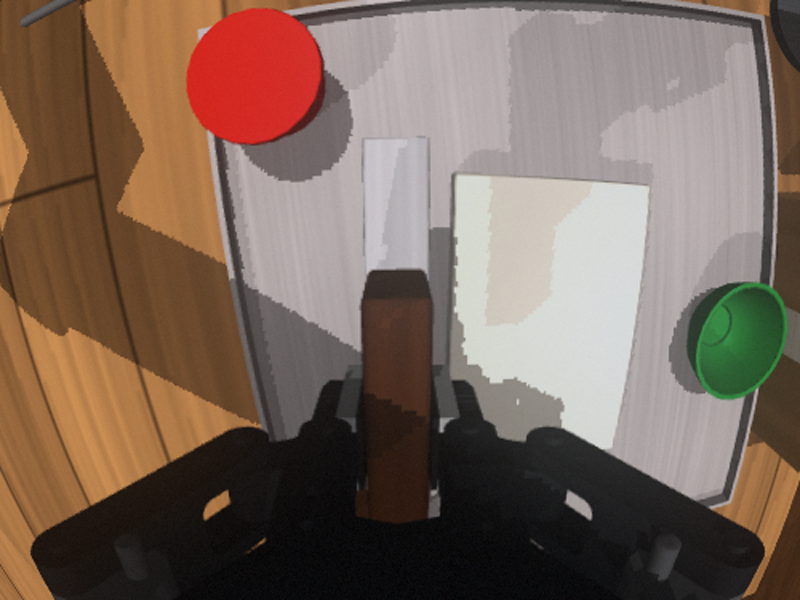

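The wrist view shows the bar end at (363..430,138), the slab's near edge running from (455,175) to (448,330), and its far corner at (648,185). I'll back-project these.

```bash
cat > m3.py <<'E'
from w import *
from scipy.optimize import least_squares
def wz(d,px,z):
    Rm=cv2.Rodrigues(d['rvec'].astype(float))[0]; c=-Rm.T@d['tvec'].ravel(); f=K(d)[0,0]
    v=np.float64(px)-[d['cx'],d['cy']]; r=np.linalg.norm(v,axis=1); th=r/f
    q=np.c_[v/r[:,None]*np.sin(th)[:,None],np.cos(th)]@Rm
    return c+q*((z-c[2])/q[:,2])[:,None]
if __name__=='__main__':
    d=load('w3'); g=cv2.cvtColor(d['color'],6).astype(float)
    # near edge subpixel: rows 115..205, gradient max in cols 345..362
    pts=[]
    for r in range(114,200,4):
        row=cv2.GaussianBlur(g[r-1:r+2].mean(0)[None],(5,1),0)[0]; gr=np.diff(row)[342:362]; k=np.argmax(gr); pts.append([342+k+.5,r])
    P=wz(d,pts,.088); 
    a,b=np.polyfit(P[:,1],P[:,0],1); e=P[:,0]-(a*P[:,1]+b); ok=abs(e)<.0015; a,b=np.polyfit(P[ok,1],P[ok,0],1)
    print('near edge: x=%.4f*y+%.4f yaw %.4f n %d/%d'%(a,b,-np.arctan(a),ok.sum(),len(ok)),'x at y=-.2956',a*-.2956+b, P[[0,-1]].round(4).tolist())
    cr=np.array([[455,175],[648,185]])/1.6+[70,0]; print('corners',wz(d,cr,.088).round(4).tolist())
    be=np.array([[363,138],[430,138]])/1.6+[70,0]; z=.2386-.056+.03; B=wz(d,be,z); st=np.load('w3.npz')
    M=R.from_quat(get_state()['tcp_rot']); print('bar end in tool',M.inv().apply(B-get_state()['eef_pos']).round(4).tolist())
E
python3 m3.py
```

```text
near edge: x=0.0877*y+0.5499 yaw -0.0874 n 21/22 x at y=-.2956 0.5239530174695349 [[0.5313, -0.2152, 0.088], [0.5253, -0.2922, 0.088]]
corners [[0.5316, -0.2112, 0.088], [0.6488, -0.2243, 0.088]]
bar end in tool [[0.0778, -0.0083, 0.0256], [0.0778, 0.0114, 0.0256]]
```

Emit:
jog_arm --deltas "0.15 -0.3 -1 0 0 0;0.15 -0.3 -1 0 0 0;0.15 -0.3 -1 0 0 0;0.1 -0.3 -1 0 0 0;0 0 -0.8 0 0 0;0 0 -0.4 0 0 0;0 0 -0.2 0 0 0;0 0 0 0 0 0;0 0 0 0 0 0;0 0 0 0 0 0"

```text
time: 13.3
eef_pos: [0.5017, -0.2948, 0.1303]
tcp_rot: [0.746, 0.666, -0.001, 0.002]
contact_force: [-0.7, 0.3, -2.9]
opening: 0.202
finger_force: 49.2
```

Emit:
jog_arm --deltas "0 0 -0.1 0 0 0;0 0 -0.1 0 0 0;0 0 -0.1 0 0 0;0 0 -0.05 0 0 0;0 0 0 0 0 0;0 0 0 0 0 0"

```text
time: 14.05
eef_pos: [0.5014, -0.2947, 0.1226]
tcp_rot: [0.746, 0.666, -0.001, 0.002]
contact_force: [-0.2, -0.9, -2.4]
opening: 0.2
finger_force: 49.2
```

Emit:
jog_arm --deltas "0 0 -0.05 0 0 0;0 0 0 0 0 0;0 0 -0.05 0 0 0;0 0 0 0 0 0"

```text
time: 14.55
eef_pos: [0.5016, -0.2946, 0.1212]
tcp_rot: [0.746, 0.666, -0.001, 0.002]
contact_force: [-0.3, 1.6, 1.3]
opening: 0.205
finger_force: 49.7
```

Emit:
jog_arm --deltas "0 0 0.08 0 0 0;0.1 -0.01 0 0 0 0;0.1 -0.01 0 0 0 0;0.1 -0.01 0 0 0 0;0.05 0 0 0 0 0;0 0 0 0 0 0;0 0 0 0 0 0"

```text
time: 15.42
eef_pos: [0.5083, -0.2952, 0.1221]
tcp_rot: [0.746, 0.666, -0.002, 0.001]
contact_force: [-0.1, -0.8, -1.1]
opening: 0.201
finger_force: 49.1
```

Emit:
jog_arm --deltas "0.05 0 0 0 0 0;0 0 0 0 0 0;0 0 0 0 0 0"

```text
time: 15.8
eef_pos: [0.509, -0.2952, 0.122]
tcp_rot: [0.746, 0.666, -0.002, 0.001]
contact_force: [-2.4, 0.2, -1.3]
opening: 0.199
finger_force: 49.2
```

Emit:
jog_arm --deltas "0.05 0 0 0 0 0;0 0 0 0 0 0;0 0 0 0 0 0"

```text
time: 16.18
eef_pos: [0.5095, -0.2951, 0.1219]
tcp_rot: [0.746, 0.666, -0.002, 0.0]
contact_force: [-5.6, 0.2, -0.7]
opening: 0.204
finger_force: 49.5
```

```bash
python3 - <<'E'
from w import *
d=snap('wrist','w4'); e=snap('scene','s4')
st=get_state(); M=R.from_quat(st['tcp_rot']).as_matrix(); print(st['eef_pos'],np.arctan2(M[1,1],M[0,1]),st['contact_force'],st['wrist_torque'])
a=cv2.resize(d['color'][60:260,250:450],(500,500),interpolation=cv2.INTER_CUBIC)
b=cv2.resize(e['color'][130:200,230:310],(300,262),interpolation=cv2.INTER_CUBIC)
cv2.imwrite('pics/w4o.png',np.hstack([a,cv2.copyMakeBorder(b,0,238,0,0,0)]))
E
```

```text
[ 0.50948738 -0.29507218  0.12186793] -0.11446596984250082 [-4.9603052  -0.19756578 -0.00937733] [-0.06480903  1.0033694  -0.40492667]
```

View pics/w4o.png

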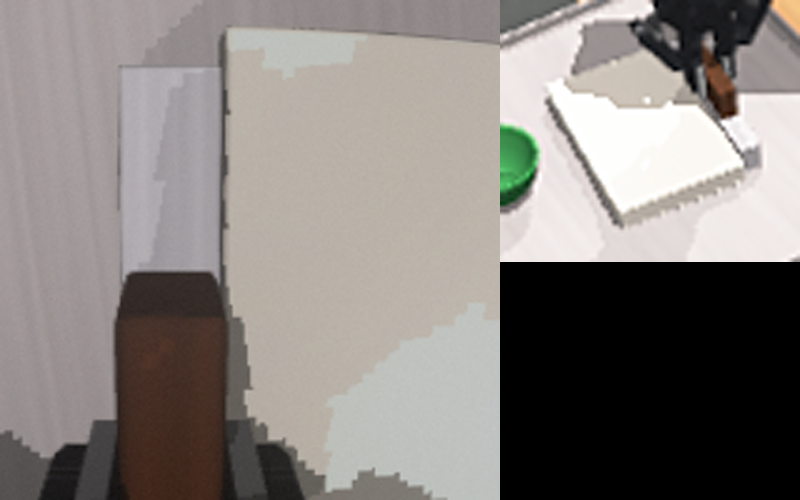

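The bar is flush along the slab edge: its end is at (170,66), the slab corner at (225,30), and the gap is about 1 px. The torque hints at contact at the far end, so I'll back off slightly and turn by 0.01 rad.

Emit:
jog_arm --deltas "0 0 0 0 0 -0.1;0 0 0 0 0 0;0 0 0 0 0 0"

```text
time: 16.65
eef_pos: [0.5099, -0.2951, 0.122]
tcp_rot: [0.749, 0.662, -0.002, 0.001]
contact_force: [-4.9, -0.2, -1.2]
opening: 0.201
finger_force: 49.4
```

```bash
python3 -c "
from plant import get_state
s=get_state();print(s['eef_pos'],s['contact_force'],s['wrist_torque'])"
```

```text
[ 0.50992145 -0.29513188  0.121992  ] [-4.85881225 -0.21842513 -1.22785642] [ 0.02612593  0.98353246 -0.21390767]
```

Emit:
jog_arm --deltas "0 0 -0.03 0 0 -0.06;0 0 0 0 0 0;0 0 -0.03 0 0 0;0 0 0 0 0 0;0 0 0 0 0 0"

```text
time: 17.27
eef_pos: [0.5099, -0.2951, 0.1214]
tcp_rot: [0.751, 0.661, -0.002, 0.001]
contact_force: [-6.3, 1.7, 1.9]
opening: 0.197
finger_force: 50.0
```

```bash
python3 -c "
from plant import get_state
s=get_state();print(s['eef_pos'],s['tcp_rot'],s['contact_force'],s['wrist_torque'])"
```

```text
[ 0.50991632 -0.29508968  0.12140348] [ 0.75077489  0.66055404 -0.00218006  0.0008128 ] [-6.34482847  1.72906281  1.88137464] [0.12710337 1.11898024 0.06467483]
```

Both ends are flush now (torque is about 0) and the bar is on the floor. I'll release it.

Emit:
jog_arm --deltas "-0.03 0 0 0 0 0;0 0 0 0 0 0;0 0 0 0 0 0;0 0 0 0 0 0;0 0 0 0 0 0;0 0 0 0 0 0" --gripper 0.5 --squeeze 20

```text
time: 18.02
eef_pos: [0.5098, -0.2952, 0.1209]
tcp_rot: [0.751, 0.66, -0.001, 0.002]
contact_force: [0.1, 0.5, -0.7]
opening: 0.503
finger_force: 0.0
```

Emit:
jog_arm --deltas "0 0 0.3 0 0 0;0 0 0.6 0 0 0;0 0 1 0 0 0;0 0 1 0 0 0;0 0 1 0 0 0;0 0 1 0 0 0;0 0 0.5 0 0 0;0 0 0 0 0 0;0 0 0 0 0 0"

```text
time: 19.15
eef_pos: [0.5094, -0.2949, 0.2279]
tcp_rot: [0.752, 0.66, -0.002, 0.001]
contact_force: [0.5, 0.4, 0.1]
opening: 0.501
finger_force: 0.0
```

```bash
python3 - <<'E'
from m3 import *
d=snap('wrist','w5'); e=snap('top','t5'); s=snap('scene','s5')
st=get_state(); print(st['eef_pos'],st['contact_force'],st['opening'])
# pose: fit upright SE from top view? print slab shift from mask
for n in('top0','t5'):
    im=load(n)['color']; m=(im[150:235,380:480].min(2)>205).astype(np.uint8); c=max(cv2.findContours(m,0,1)[0],key=cv2.contourArea); print(n,cv2.minAreaRect(c))
# dark grip in wrist: mask
im=d['color'].astype(int); b,g,r=im[...,0],im[...,1],im[...,2]
m=((r-b>20)&(r<140)&(r>40)).astype(np.uint8); m[:, :220]=0; m[:,420:]=0
c=max(cv2.findContours(m,0,1)[0],key=cv2.contourArea); rc=cv2.minAreaRect(c); print('grip',rc)
P=wz(d,cv2.boxPoints(rc),.129); print(P.round(4).tolist(),P.mean(0).round(4))
E
```

```text
[ 0.50936279 -0.29489208  0.22775147] [-0.01265782  0.33259048  1.22676686] 0.49867130549541683
top0 ((47.27112579345703, 40.136192321777344), (66.9028091430664, 41.33485412597656), 6.115502834320068)
t5 ((36.117332458496094, 42.039710998535156), (45.384212493896484, 48.95798110961914), 6.170175075531006)
grip ((318.4031066894531, 195.92596435546875), (98.07299041748047, 22.504737854003906), 89.21517944335938)
[[0.5075, -0.2562, 0.129], [0.5236, -0.2581, 0.129], [0.5153, -0.3352, 0.129], [0.4976, -0.3332, 0.129]] [ 0.511  -0.2957  0.129 ]
```

The straightedge is standing: the grip-top centre is at (0.511,-0.296), with size and height as expected. Next is the switch. The knob is at (0.554,-0.005,0.186), so I'll close the fingers and come in from the robot side.

Emit:
jog_arm --deltas "0 0 1 0 0 0;0 0 1 0 0 0;0 0.5 1 0 0 0;0 1 1 0 0 0.13;0 1 0 0 0 0.13;0 1 0 0 0 0.13;0 1 0 0 0 0.13;0 1 0 0 0 0.13;0 1 0 0 0 0.13;0 1 0 0 0 0.13;0 1 0 0 0 0.13;0 1 0 0 0 0.13;0 1 0 0 0 0.13;-0.1 1 0 0 0 0;-0.1 1 0 0 0 0;-0.1 1 0 0 0 0;-0.1 1 0 0 0 0;-0.1 0.95 0 0 0 0;0 0 0 0 0 0;0 0 0 0 0 0" --gripper 0

```text
time: 21.8
eef_pos: [0.4998, 0.0137, 0.3089]
tcp_rot: [0.707, 0.707, -0.002, 0.002]
contact_force: [0.1, 0.5, 0.2]
opening: -0.003
finger_force: 0.0
```

Emit:
jog_arm --deltas "0 0 -1 0 0 0;0 0 -1 0 0 0;0 0 -1 0 0 0;0 0 -1 0 0 0;0 0 -1 0 0 0;0 0 -1 0 0 0;0 0 -0.3 0 0 0;0 0 0 0 0 0;0 0 0 0 0 0"

```text
time: 22.92
eef_pos: [0.5004, 0.0135, 0.184]
tcp_rot: [0.707, 0.707, -0.001, 0.002]
contact_force: [-1.0, 0.0, -0.5]
opening: -0.002
finger_force: 0.0
```

Emit:
jog_arm --deltas "0 -0.92 0 0 0 0;0.3 0 0 0 0 0;0.4 0 0 0 0 0;0.4 0 0 0 0 0;0.4 0 0 0 0 0;0.4 0 0 0 0 0;0.4 0 0 0 0 0;0.4 0 0 0 0 0;0.4 0 0 0 0 0;0.4 0 0 0 0 0;0.4 0 0 0 0 0;0.3 0 0 0 0 0;0 0 0 0 0 0;0 0 0 0 0 0"

```text
time: 24.68
eef_pos: [0.584, -0.0047, 0.1831]
tcp_rot: [0.707, 0.707, -0.001, 0.002]
contact_force: [0.4, -0.1, 0.4]
opening: -0.0
finger_force: 0.0
```

```bash
cat > k.py <<'E'
from h import *
import sys
d=snap('scene',sys.argv[1]); im=d['color'].astype(int)[170:250,285:350]
e=load('s5')['color'].astype(int)[170:250,285:350]
df=(abs(im-e).sum(2)>60)
import json
# predicted knob pixel for switch angles
for q in(0,.5,.8,.9,1.0):
    a=q-.45; P=[.584+.07*np.sin(a),-.0054,.123+.07*np.cos(a)]; print(q,np.round(P,3),proj(d,P).round(1))
g=im.mean(2).astype(int)
sat=im.max(2)-im.min(2); m=((g>125)&(sat<25)).astype(np.uint8)
n,l,st,c=cv2.connectedComponentsWithStats(m)
for i in range(1,n):
    if 8<st[i,4]<250: print(st[i].tolist(),(c[i]+[285,170]).round(1))
E
python3 k.py s6
```

```text
0 [ 0.554 -0.005  0.186] [[324.6 195.5]]
0.5 [ 0.587 -0.005  0.193] [[314.6 199.5]]
0.8 [ 0.608 -0.005  0.189] [[308.6 203.8]]
0.9 [ 0.614 -0.005  0.186] [[306.7 205.4]]
1.0 [ 0.621 -0.005  0.183] [[304.9 207.2]]
[49, 1, 14, 14, 51] [340.7 178.5]
[19, 21, 5, 4, 12] [306.  192.5]
[20, 29, 25, 26, 203] [317.8 213.8]
[19, 33, 13, 11, 59] [309.1 206.9]
[59, 33, 6, 17, 75] [347.  210.9]
```

Emit:
jog_arm --deltas "0.2 0 0 0 0 0;0.2 0 0 0 0 0;0 0 0 0 0 0;0 0 0 0 0 0"

```text
time: 25.22
eef_pos: [0.5902, -0.0046, 0.1826]
tcp_rot: [0.707, 0.707, -0.003, -0.0]
contact_force: [-5.8, -0.6, 1.7]
opening: -0.002
finger_force: 3.1
```

Emit:
jog_arm --deltas "0.15 0 0 0 0 0;0 0 0 0 0 0;0 0 0 0 0 0"

```text
time: 25.6
eef_pos: [0.5906, -0.0045, 0.1826]
tcp_rot: [0.707, 0.707, -0.006, -0.003]
contact_force: [-15.1, -0.1, 7.4]
opening: -0.003
finger_force: 7.7
```

The force rises to 15 N with no further movement, so the lever is at its stop. I'll back off and check.

Emit:
jog_arm --deltas "-0.5 0 0 0 0 0;-1 0 0 0 0 0;-1 0 0 0 0 0;-1 0 0 0 0 0;-1 0 0 0 0 0;-0.5 0 1 0 0 0;0 0 1 0 0 0;0 0 1 0 0 0;0 0.5 1 0 0 0;0 1 1 0 0 0;0 1 1 0 0 0;0 1 0 0 0 0;0 1 0 0 0 0;0 1 0 0 0 0;0 1 0 0 0 0;0 0 0 0 0 0;0 0 0 0 0 0;0 0 0 0 0 0"

```text
time: 27.85
eef_pos: [0.4949, 0.1247, 0.303]
tcp_rot: [0.707, 0.707, -0.001, 0.002]
contact_force: [-0.4, 0.2, -0.0]
opening: -0.002
finger_force: 0.0
```

```bash
python3 k.py s7; python3 - <<'E'
from h import *
d=snap('top','t7'); a=load('top0')
for q in(0,.9,1.0):
    an=q-.45; print(q,proj(d,[.584+.07*np.sin(an),-.0054,.123+.07*np.cos(an)]).round(1))
for n in('top0','t7'):
    im=load(n)['color'].astype(int)[165:200,305:332]; g=im.mean(2); sat=im.max(2)-im.min(2)
    m=((g>130)&(sat<25)).astype(np.uint8); N,l,st,c=cv2.connectedComponentsWithStats(m); print(n,[(st[i,4],(c[i]+[305,165]).round(1).tolist()) for i in range(1,N) if st[i,4]>4])
    S=load(n)['color'][150:235,385:480]; mm=(S.min(2)>205).astype(np.uint8); c=max(cv2.findContours(mm,0,1)[0],key=cv2.contourArea); print('slab',cv2.minAreaRect(c))
    h=load(n)['color'].astype(int)[185:230,395:460]; k=((h[...,2]-h[...,0]>15)&(h.mean(2)<110)); print('grip',k.sum(),(np.argwhere(k).mean(0)[::-1]+[395,185]) if k.any() else 0)
    
print(proj(d,[.511,-.2957,.129]))
E
```

```text
0 [ 0.554 -0.005  0.186] [[324.6 195.5]]
0.5 [ 0.587 -0.005  0.193] [[314.6 199.5]]
0.8 [ 0.608 -0.005  0.189] [[308.6 203.8]]
0.9 [ 0.614 -0.005  0.186] [[306.7 205.4]]
1.0 [ 0.621 -0.005  0.183] [[304.9 207.2]]
[51, 1, 12, 13, 44] [341.2 178.2]
[43, 14, 7, 3, 9] [330.9 184.8]
[17, 32, 14, 12, 87] [307.4 207.6]
[58, 33, 7, 17, 77] [347.  210.8]
[20, 46, 13, 9, 70] [311.4 219.5]
0 [[318.9 191.8]]
0.9 [[318.7 168.4]]
1.0 [[318.7 166.5]]
top0 [(np.int32(327), [317.8, 172.3]), (np.int32(123), [316.8, 193.3])]
slab ((42.27112579345703, 40.136192321777344), (66.9028091430664, 41.33485412597656), 6.115502834320068)
grip 0 0
t7 [(np.int32(319), [316.6, 172.0]), (np.int32(11), [325.3, 180.3])]
slab ((43.28492736816406, 43.29315185546875), (69.72006225585938, 48.99248123168945), 6.009005546569824)
grip 218 [427.69724771 213.18807339]
[[429.5571071  211.40477355]]
```

```bash
python3 -c "
from plant import ctrl
print(ctrl.sign_off())"
```

```text
the job is handed in; nothing more can be done
None
```

I handed the job in: the straightedge stands upright and flush against the slab's near edge, about 3 mm off centre, and the switch is at its far stop. Both are confirmed only by camera and force readings; sign-off gave no verdict.

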